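# Put the doming punches back on their stand by size

### The job

Put the four loose doming punches back on the wooden stand in order of ball size: the largest on the seat next to the brass end block, then ever smaller to the smallest at the other end, each standing upright in the middle of the round leather mark of its seat. Do not let any punch fall over, and leave the dish of stones where it is.

Things in the scene. Friction and masses are not known exactly. Their poses are not given: they have to be found in the camera images.
- punch_22: the smallest doming punch: loose, steel, standing upright; a polished ball of 22 mm diameter on a dark round shank; 80 mm tall in all, foot 18 mm across, neck under the ball 10 mm, about 0.15 kg. Origin: centre of the flat foot's underside, z up along the shank; ball centre 69 mm above it. Can be gripped by the ball. Yaw is meaningless.
- punch_28: the second smallest doming punch: loose, steel, standing upright; a polished ball of 28 mm diameter on a dark round shank; 90 mm tall in all, foot 20 mm across, neck under the ball 12 mm, about 0.23 kg. Origin: centre of the flat foot's underside, z up along the shank; ball centre 76 mm above it. Can be gripped by the ball. Yaw is meaningless.
- punch_35: the second largest doming punch: loose, steel, standing upright; a polished ball of 35 mm diameter on a dark round shank; 100 mm tall in all, foot 23 mm across, neck under the ball 15 mm, about 0.38 kg. Origin: centre of the flat foot's underside, z up along the shank; ball centre 82.5 mm above it. Can be gripped by the ball. Yaw is meaningless.
- punch_42: the largest doming punch: loose, steel, standing upright; a polished ball of 42 mm diameter on a dark round shank; 110 mm tall in all, foot 26 mm across, neck under the ball 18 mm, about 0.59 kg. Origin: centre of the flat foot's underside, z up along the shank; ball centre 89 mm above it. Can be gripped by the ball. Yaw is meaningless.
- seat_1: fixed seat of the punch stand, one end seat of the row, next to seat_2: pale wooden block 70 mm (x) by 84 mm (y), flat top with a flush dark leather mark 44 mm across in its middle. Origin: centre of its top face, 20 mm above the bench; z up, y along the row. Seats 1 to 4 follow each other along +y in a straight row at 85 mm pitch.
- seat_2: fixed seat of the punch stand, between seat_1 and seat_3: pale wooden block 70 mm (x) by 84 mm (y), flat top with a flush dark leather mark 44 mm across in its middle. Origin: centre of its top face, 20 mm above the bench; z up, y along the row. Seats 1 to 4 follow each other along +y in a straight row at 85 mm pitch.
- seat_3: fixed seat of the punch stand, between seat_2 and seat_4: pale wooden block 70 mm (x) by 84 mm (y), flat top with a flush dark leather mark 44 mm across in its middle. Origin: centre of its top face, 20 mm above the bench; z up, y along the row. Seats 1 to 4 follow each other along +y in a straight row at 85 mm pitch.
- seat_4: fixed seat of the punch stand, the other end seat of the row, next to seat_3: pale wooden block 70 mm (x) by 84 mm (y), flat top with a flush dark leather mark 44 mm across in its middle. Origin: centre of its top face, 20 mm above the bench; z up, y along the row. Seats 1 to 4 follow each other along +y in a straight row at 85 mm pitch.
- brass_end: fixed brass end block of the stand, 70 by 36 mm, top 26 mm above the bench, beside either seat_1 or seat_4 (63.5 mm from that seat's centre): it marks the end where the largest punch belongs. The other end has a like block of dark wood. Origin: at the middle of the block, 22 mm above the bench.
- stone_dish: small loose white porcelain dish with coloured stones in it, 92 mm across the rim, 18 mm tall, standing on the bench away from the row; a bystander to be left alone. Origin: centre of its underside.
Not all that is in view belongs to the job. Leave any turquoise look-alike of the punch_42 alone.

How it is judged:
By the outcome, as a careful person would: the job done as asked, in the order asked, and still so for the second after the job is handed in, with the robot touching nothing.
It also fails if it takes over 106 s, if anything falls off the work surface, if the arm or the gripper's body presses on something with over 40 N, if the wrist force passes 120 N, or if a joint passes its speed limit or range.

### The arm

A 6-joint arm with a two-finger parallel gripper is mounted at the origin on the work surface. World frame = base frame: x ahead of the robot, y to its left, z up, the work surface at z = 0. Lengths are in m, angles in rad, forces in N, time in s.
With the tool pointing down it reaches from about 0.4 to 0.825 m from the base axis. Payload 7 kg.
Tool frame: the origin (TCP) lies midway between the tips of the shut fingers; the grasp point (between the pads) lies 19 mm behind it (grip_point_offset is the distance from the TCP to the grasp point, in m); z points along the fingers, y is the line along which they close (so a half turn about z gives the same grasp; the last joint's range is limited). The gripper opens to 88 mm and grips with 3 to 60 N. Pads are 19 mm wide; open, the fingers measure 130 mm over their backs; the gripper's body (78 mm by 193 mm) begins 47 mm behind the grasp point.
Start: joints at [-1.046, 0.359, 0.012, 0, -1.224, -0.288], TCP at [0.158, -0.656, 0.227] pointing down, gripper open.
Joint ranges: [-3.07, 3.07], [-1.43, 2.12], [-1.02, 1.25], [-3.03, 1.67], [-3.05, -0], [-3.03, 3.03]. Speed limits (rad/s): [2.39, 2.39, 3.01, 3.14, 3.14, 3.14].

### API

Orientations are given as [roll, pitch, yaw] about the fixed x, y, z axes, in that order (R = Rz(yaw) Ry(pitch) Rx(roll)).
In Python, from station import get_state, grab_frame, camera_params, job_done, grip_point_offset gives the robot as it stands.
- The arm moves only by the shell command python3 -m creep 'ROWS' [FORCE]. ROWS is JSON, a list that holds one entry, the list of rows, each a list of 7 numbers: the finger opening in cm, from 0 to 8.76, then the shift along the tool's x, y, z in cm, then the turn, a rotation vector about the tool's x, y, z in rad. In form: [[[fingers, tx, ty, tz, wx, wy, wz], ...]]. A call has 1 to 20 rows; each row is the pose to reach, as a shift and turn from the pose commanded when the call began, along the tool's axes at that moment; what a row does not reach only later rows make up. A row lasts 1/8 s, in which the tool goes at most 62.5 mm and 10.7 degrees, less where a joint would pass 70% of its speed; a pose out of reach is approached as far as the arm can. A call with a gripper value outside its range is refused whole. The fingers move at their own pace and stop on an object; FORCE is the grip in N (left out, the last holds). Time passes only in rows, so rows that repeat a pose let the fingers close. It gives the time, the measured TCP pose, the force, the opening and the grip force at its end, in the units of the state.
- get_state(): the state, without advancing time (a new reading comes with each control period).
- grab_frame(name): name is "scene" or "top"; returns the picture (400x640x3 uint8, blue, green, red); there is no depth.
- camera_params(name): a dict with "vertical_fov" (degrees; the focal length in pixels is half the picture's height over the tangent of half this angle, whatever the lens; pixels are square), "cx", "cy" (the principal point, pixels), "view" (4x4, takes a point from world to camera coordinates). Camera axes: x right, y down, z forward; pixel columns grow to the right and rows downward; lengths in m; the calibration is good to about 2 mm. A picture is of the moment at which its call begins. camera_params takes no time and is no camera call.
- job_done(): hands the job in; it is judged then, once.
The state is a dict: "t": time; "q": joint angles; "qd": joint speeds; "joint_efforts": joint torques, N m; "eef_pos": TCP position; "ee_rot": TCP orientation; "force": force on the tool from outside, world axes, zero at the start; "moment": the same for the moment, N m; "width": finger opening in m; "gripper_force": force on a finger pad.
Only numpy, scipy, OpenCV 4.12 (cv2) and the standard library are available. Lean on these libraries where they do the work, as an engineer would, in place of code of your own. Each camera call takes 0.05 s, during which the arm holds its last target. There are 200 camera calls.

## Working session

There is one attempt and no reset: what is moved stays moved. The work goes in short steps, Python scripts to look and compute and a shell command to move; the robot and the scene stay as the last step left them, time stands still between calls to the robot, and variables do not carry over. Pictures are saved under pics/ and viewed, at most 14 in all, crops included, and the job is handed in when it is done.

```bash
mkdir -p pics; ls; python3 - <<'E'
from station import *
import cv2
for n in("scene","top"):
    cv2.imwrite(f"pics/{n}0.png",grab_frame(n)); print(n,camera_params(n))
print(get_state(),grip_point_offset)
E
```

```text
pics
scene {'vertical_fov': 45.32527176224431, 'cx': 317.49194501682837, 'cy': 198.7340481988652, 'view': array([[ 0.74761505,  0.66408093, -0.00826137, -0.31958231],
       [ 0.45312524, -0.51913878, -0.72468783, -0.23836931],
       [-0.48554016,  0.53804409, -0.6890278 ,  1.275225  ],
       [ 0.        ,  0.        ,  0.        ,  1.        ]])}
top {'vertical_fov': 55.72162085796097, 'cx': 317.4616155556619, 'cy': 197.48798080147338, 'view': array([[-0.01548695, -0.99973592,  0.01697781, -0.09842499],
       [-0.98120617,  0.01192923, -0.19259323,  0.51778855],
       [ 0.19233983, -0.01964141, -0.9811318 ,  0.93335369],
       [ 0.        ,  0.        ,  0.        ,  1.        ]])}
{'t': 0.1, 'q': array([-1.04587404e+00,  3.59326578e-01,  1.11329943e-02, -2.87845175e-04,
       -1.22410487e+00, -2.88109448e-01]), 'qd': array([ 0.00161509, -0.0020562 ,  0.00139451,  0.00081754, -0.00128727,
       -0.00129184]), 'joint_efforts': array([-2.76415783e-03, -5.84161735e+01,  2.93747020e+01,  7.01561362e+00,
        1.00711745e-02, -9.13471786e-05]), 'eef_pos': array([ 0.15822393, -0.65573492,  0.22570518]), 'ee_rot': array([ 3.14007555e+00, -1.67398216e-04, -2.90487770e+00]), 'force': array([0.13714562, 0.31466333, 0.15310127]), 'moment': array([ 0.00277158, -0.00158626, -0.03164968]), 'gripper_force': 0.0, 'width': 0.08746368361358656} 0.0188
```

View pics/scene0.png

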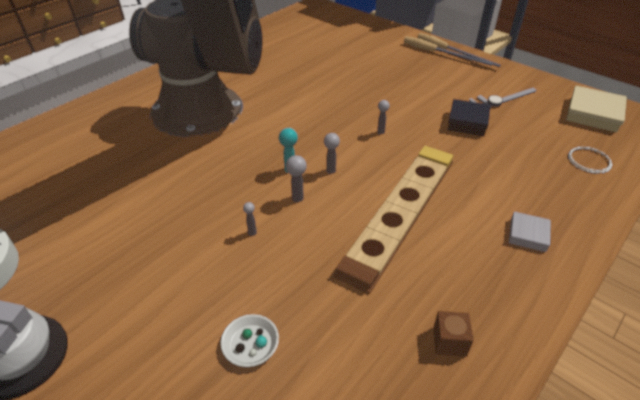

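View pics/top0.png

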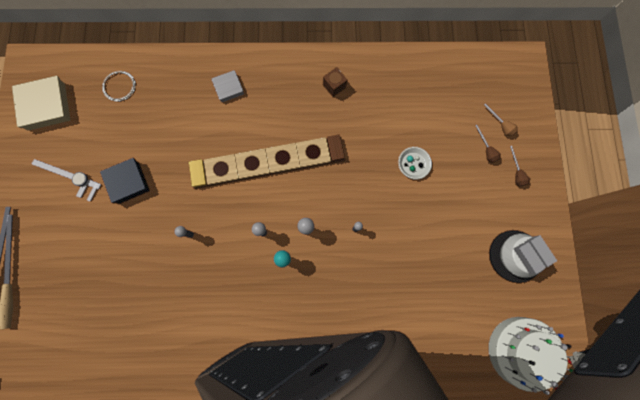

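The top view shows the seat marks at about (221,169), (252,163), (283,157) and (313,152). The brass block is on the left (+y, at seat_4). The balls are at (181,232), (259,230), (306,227) and (358,228), and the turquoise decoy is at (282,259). The scene view shows the same things: marks at (425,172) to (373,247), balls at (384,105), (332,141), (296,166) and (249,208). Next I'll take enlarged crops.

```bash
python3 - <<'E'
import cv2
a=cv2.imread("pics/top0.png")[135:285,165:385]; cv2.imwrite("pics/topc.png",cv2.resize(a,(770,525),interpolation=cv2.INTER_CUBIC))
a=cv2.imread("pics/scene0.png")[90:260,235:455]; cv2.imwrite("pics/scenec.png",cv2.resize(a,(770,595),interpolation=cv2.INTER_CUBIC))
E
```

```text
(no output)
```

View pics/topc.png

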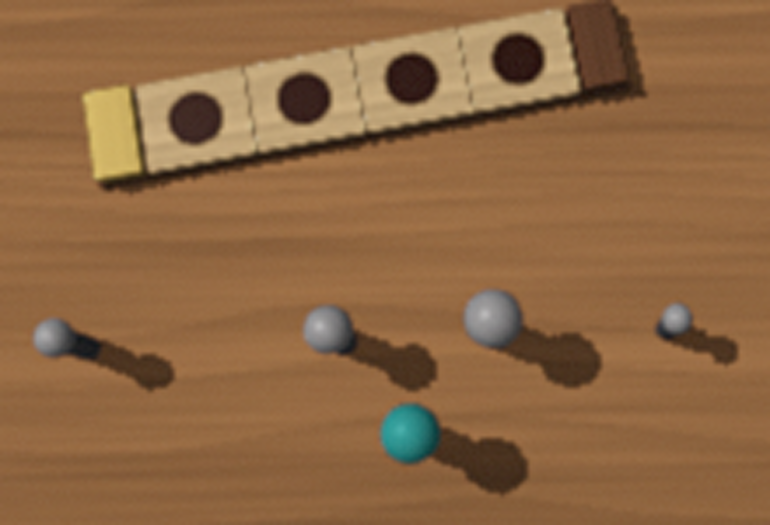

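View pics/scenec.png

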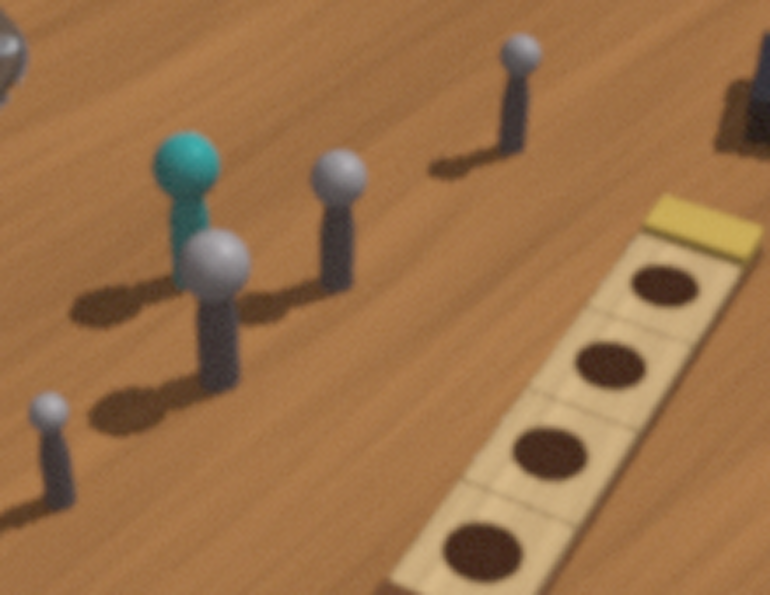

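The top crop shows ball centres at (54,338), (328,330), (493,319) and (677,319), and marks at (196,118), (304,98), (411,78) and (518,59). The scene crop shows balls at (521,56), (339,178), (215,266) and (48,412), and marks at (665,286), (611,365), (550,454) and (483,552).

```bash
cat > h.py <<'E'
import numpy as np, cv2
from station import *
def P(n):
    c=camera_params(n); f=200/np.tan(np.radians(c["vertical_fov"]/2))
    K=np.array([[f,0,c["cx"]],[0,f,c["cy"]],[0,0,1]]); return K@c["view"][:3]
def tri(a,b):  # top px, scene px
    X=cv2.triangulatePoints(P("top"),P("scene"),np.array(a,float).reshape(2,1),np.array(b,float).reshape(2,1))[:,0]
    X=X[:3]/X[3]; e=[]
    for n,p in(("top",a),("scene",b)):
        q=P(n)@np.r_[X,1]; e+=list(q[:2]/q[2]-p)
    return X,np.array(e)
def atz(n,px,z):
    M=P(n); A=M[:,:2]; b=M[:,2]*z+M[:,3]
    u,v=px; R=np.array([M[0]-u*M[2],M[1]-v*M[2]])
    return np.linalg.solve(R[:,:2],-(R[:,2]*z+R[:,3]))
def shift(x,y,gz):
    "cm tool shift so that grasp point is at (x,y,gz), from the measured pose; down-pointing tool"
    from scipy.spatial.transform import Rotation as R
    s=get_state(); r=R.from_euler("xyz",s["ee_rot"]); g=np.array([x,y,gz-grip_point_offset])
    return np.round(r.inv().apply(g-s["eef_pos"])*100,2)
E
python3 - <<'E'
from h import *
np.set_printoptions(precision=4,suppress=True)
D=dict(p28=((54,338),(521,56)),p35=((328,330),(339,178)),p42=((493,319),(215,266)),p22=((677,319),(48,412)),dec=((410,433),(186,165)),
s4=((196,118),(665,286)),s3=((304,98),(611,365)),s2=((411,78),(550,454)),s1=((518,59),(483,552)))
H=dict(p28=.076,p35=.0825,p42=.089,p22=.069,dec=.089)
for k,(a,b) in D.items():
    a=(np.array(a)+.5)/3.5-.5+[165,135]; b=(np.array(b)+.5)/3.5-.5+[235,90]
    X,e=tri(a,b); z=H.get(k,.02); print(k,X,e,atz("top",a,z),atz("scene",b,z), np.hypot(*X[:2]))
E
```

```text
p28 [0.4299 0.2356 0.077 ] [ 0.2137  0.2284  0.1958 -0.0531] [0.4305 0.2365] [0.4287 0.2365] 0.4901759560815751
p35 [0.4322 0.0416 0.0844] [ 0.1826  0.1687  0.1743 -0.0361] [0.4329 0.0423] [0.4304 0.0432] 0.434220592701969
p42 [ 0.4378 -0.0747  0.09  ] [ 0.1738  0.1459  0.1714 -0.0283] [ 0.4383 -0.0743] [ 0.4368 -0.0742] 0.44415249577793037
p22 [ 0.4383 -0.2068  0.0709] [ 0.2126  0.1569  0.2185 -0.0245] [ 0.4389 -0.2065] [ 0.4364 -0.2059] 0.48462995959746624
dec [ 0.3592 -0.0171  0.0916] [ 0.3167  0.2632  0.2849 -0.0464] [ 0.3599 -0.0162] [ 0.3562 -0.0152] 0.35960074530757496
s4 [0.6052 0.1545 0.0218] [ 0.1936  0.218   0.2158 -0.0636] [0.6063 0.1554] [0.604  0.1559] 0.6245671592423077
s3 [0.6204 0.0714 0.0218] [ 0.1911  0.205   0.2206 -0.0602] [0.6215 0.0722] [0.6192 0.0727] 0.6244754401168393
s2 [ 0.6356 -0.012   0.0211] [ 0.327   0.3323  0.3914 -0.098 ] [ 0.6369 -0.011 ] [ 0.6346 -0.0117] 0.6356801390055392
s1 [ 0.6506 -0.0954  0.0213] [ 0.1864  0.1795  0.2322 -0.0522] [ 0.6516 -0.0949] [ 0.6498 -0.0949] 0.6575985749029359
```

Triangulated heights agree with the text to within about 2 mm. Brass is at seat_4, so the order is 42→s4, 35→s3, 28→s2 and 22→s1. I'll keep the present tool yaw, which closes roughly along the row.

```bash
python3 - <<'E'
from h import *
print(shift(.438,-.0745,.19),shift(.438,-.0745,.090))
E
```

```text
[-40.83  49.93   5.52] [-40.83  49.92  15.52]
```

```bash
python3 -m creep '[[[8.7,0,0,-3,0,0,0],[7,-3,4,-3,0,0,0],[7,-6.8,8.3,-3,0,0,0],[7,-10.2,12.5,-3,0,0,0],[7,-13.6,16.6,-3,0,0,0],[7,-17,20.8,-2,0,0,0],[7,-20.4,25,-1,0,0,0],[7,-23.8,29.1,0,0,0,0],[7,-27.2,33.3,0,0,0,0],[7,-30.6,37.4,1,0,0,0],[7,-34,41.6,3,0,0,0],[7,-37.5,45.8,4,0,0,0],[7,-40.8,49.9,5.5,0,0,0],[7,-40.8,49.9,5.5,0,0,0],[7,-40.8,49.9,5.5,0,0,0],[7,-40.8,49.9,5.5,0,0,0]]]'
python3 - <<'E'
from h import *
cv2.imwrite("pics/a1.png",np.hstack([cv2.resize(grab_frame(n)[80:300,150:400],(400,352)) for n in("top","scene")]))
print(shift(.438,-.0745,.090),get_state()["ee_rot"])
E
```

```text
t: 2.1
eef_pos: [0.4375, -0.0761, 0.1717]
ee_rot: [3.142, 0.0, -2.906]
force: [0.1, -1.4, 0.5]
width: 0.0701
gripper_force: 0.0
[-0.07  0.16 10.06] [ 3.14153818e+00  5.60149017e-04 -2.90640527e+00]
```

View pics/a1.png

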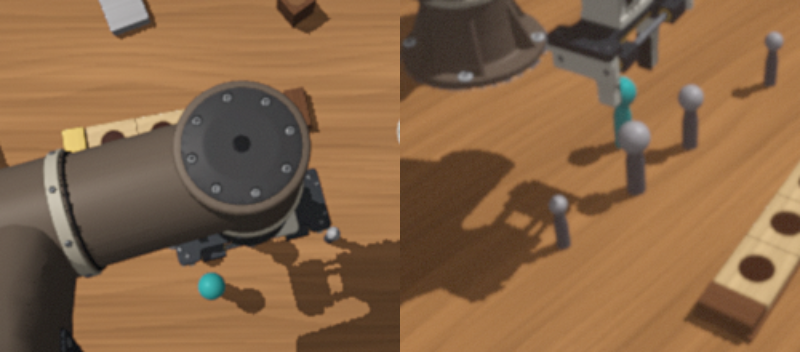

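The gripper hangs straight above the 42 mm ball, with the fingers at about (610,85) and (650,55) in the right panel. The path down is clear of the turquoise decoy.

```bash
python3 -m creep '[[[7,0,0.1,3,0,0,0],[7,0,0.1,6,0,0,0],[7,0,0.1,8.5,0,0,0],[7,0,0.1,10.1,0,0,0],[7,0,0.1,10.1,0,0,0],[3.6,0,0.1,10.1,0,0,0],[3.6,0,0.1,10.1,0,0,0],[3.6,0,0.1,10.1,0,0,0],[3.6,0,0.1,10.1,0,0,0],[3.6,0,0.1,10.1,0,0,0],[3.6,0,0.1,10.1,0,0,0]]]' 40
python3 -m creep '[[[3.6,0,0,-1,0,0,0],[3.6,0,0,-2.5,0,0,0],[3.6,0,0,-4.5,0,0,0],[3.6,0,0,-6,0,0,0],[3.6,0,0,-6,0,0,0],[3.6,0,0,-6,0,0,0]]]'
python3 - <<'E'
from h import *
cv2.imwrite("pics/a2.png",np.hstack([cv2.resize(grab_frame(n)[100:260,235:455],(400,291)) for n in("top","scene")]))
s=get_state();g=s["eef_pos"][2]+.0188; print(s["eef_pos"],g, shift(.605,.1545,g), shift(.605,.1545,.111))
E
```

```text
t: 3.58
eef_pos: [0.4381, -0.0742, 0.071]
ee_rot: [-3.141, 0.001, -2.904]
force: [0.1, 0.4, 5.7]
width: 0.0404
gripper_force: 40.0
t: 4.32
eef_pos: [0.4368, -0.0744, 0.1298]
ee_rot: [3.141, -0.001, -2.905]
force: [-0.8, 0.1, -5.4]
width: 0.0403
gripper_force: 40.0
[ 0.43686535 -0.07450984  0.12970991] 0.1485099092406256 [-21.71  18.32  -0.04] [-21.72  18.32   3.72]
```

View pics/a2.png

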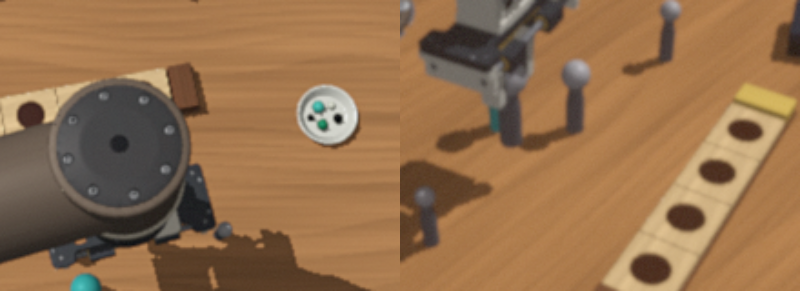

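It's gripped and lifted cleanly: the punch hangs upright under the gripper, its foot at about (512,140) in the right panel. On to seat_4.

```bash
python3 -m creep '[[[3.6,-1,0.8,0,0,0,0],[3.6,-3,2.5,0,0,0,0],[3.6,-5.5,4.6,0,0,0,0],[3.6,-8,6.7,0,0,0,0],[3.6,-10.5,8.9,0,0,0,0],[3.6,-13,11,0,0,0,0],[3.6,-15.5,13.1,0,0,0,0],[3.6,-18,15.2,0,0,0,0],[3.6,-20,16.9,0,0,0,0],[3.6,-21.3,18,0,0,0,0],[3.6,-21.7,18.3,0,0,0,0],[3.6,-21.7,18.3,0,0,0,0],[3.6,-21.7,18.3,1.5,0,0,0],[3.6,-21.7,18.3,2.8,0,0,0],[3.6,-21.7,18.3,3.3,0,0,0],[3.6,-21.7,18.3,3.3,0,0,0],[3.6,-21.7,18.3,3.3,0,0,0]]]'
python3 - <<'E'
from h import *
cv2.imwrite("pics/a3.png",cv2.resize(grab_frame("scene")[90:250,340:520],(720,640))[:600])
s=get_state(); print(s["eef_pos"],s["force"],s["moment"], shift(.605,.1545,.111))
E
```

```text
t: 6.55
eef_pos: [0.606, 0.1545, 0.0979]
ee_rot: [3.142, 0.001, -2.905]
force: [-0.3, -0.7, -5.1]
width: 0.0402
gripper_force: 40.0
[0.60599899 0.1545438  0.0980336 ] [-0.04705318  0.00700923 -4.77272978] [ 0.07621229  0.02005168 -0.04779635] [0.1  0.02 0.58]
```

View pics/a3.png

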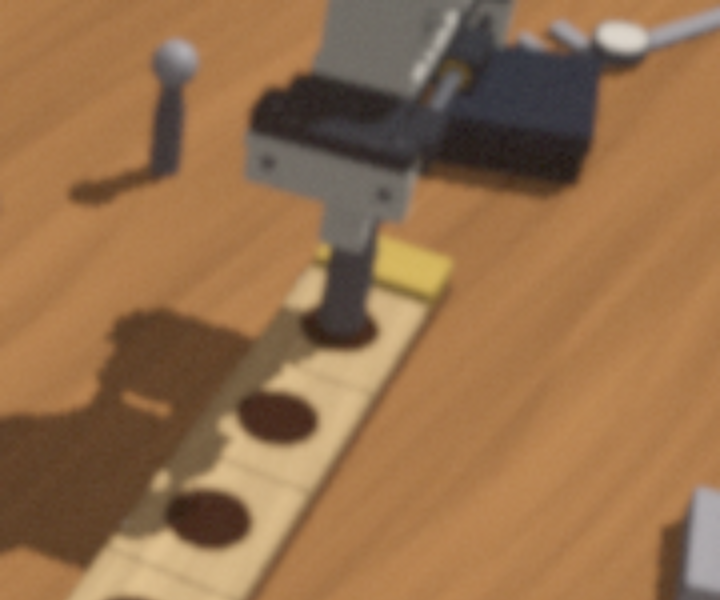

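The foot hovers over the seat_4 mark: foot at about (343,325), mark at (340,328). Lowering.

```bash
python3 -m creep '[[[3.6,0.1,0,0.3,0,0,0],[3.6,0.1,0,0.5,0,0,0],[3.6,0.1,0,0.6,0,0,0],[3.6,0.1,0,0.7,0,0,0],[3.6,0.1,0,0.7,0,0,0]]]'
```

```text
t: 7.22
eef_pos: [0.6051, 0.1543, 0.0911]
ee_rot: [-3.142, 0.001, -2.905]
force: [-1.0, -0.8, 1.0]
width: 0.0405
gripper_force: 40.0
```

Touchdown (weight off the wrist). Release, rise, and go above punch_28.

```bash
python3 -m creep '[[[6.2,0,0,0,0,0,0],[6.2,0,0,0,0,0,0],[6.2,0,0,0,0,0,0],[6.2,0,0,-1,0,0,0],[6.2,0,0,-4,0,0,0],[6.2,0,0,-8,0,0,0],[6.2,2,1.6,-9,0,0,0],[6.2,6,5,-9,0,0,0],[6,10,8,-9,0,0,0],[6,13.5,11,-9,0,0,0],[6,15.1,12,-8,0,0,0],[6,15.1,12,-6,0,0,0],[6,15.1,12,-6,0,0,0],[6,15.1,12,-6,0,0,0]]]'
python3 - <<'E'
from h import *
cv2.imwrite("pics/a4.png",cv2.resize(grab_frame("scene")[60:210,340:520],(720,600)))
s=get_state(); print(s["eef_pos"],s["force"], shift(.4298,.236,.076))
E
```

```text
t: 8.98
eef_pos: [0.4303, 0.2356, 0.1515]
ee_rot: [3.141, 0.001, -2.905]
force: [0.7, 0.2, 0.8]
width: 0.06
gripper_force: 0.0
[0.43040768 0.23567065 0.15149307] [-0.27275964  0.90194899 -0.33176336] [0.06 0.04 9.43]
```

View pics/a4.png

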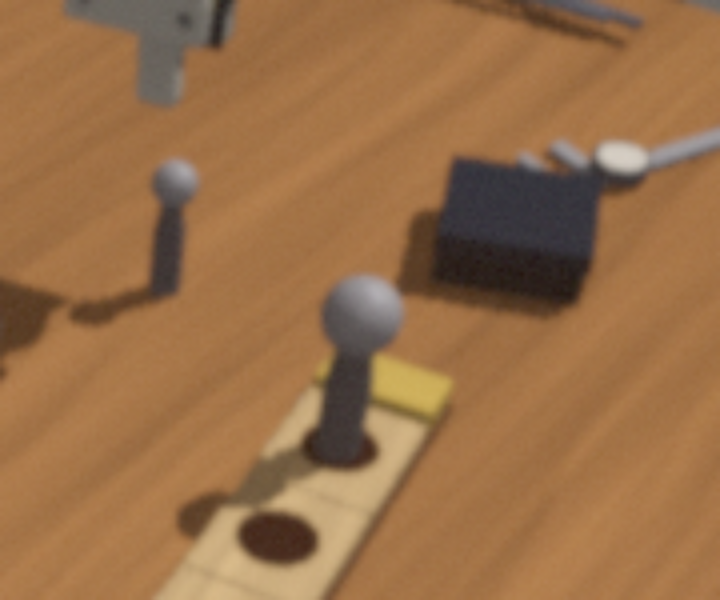

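punch_42 stands upright on seat_4's mark, foot at about (340,450) and mark at (340,447). The gripper is above punch_28, so I'll grip and lift it.

```bash
python3 -m creep '[[[6,0,0,3,0,0,0],[6,0,0,6,0,0,0],[6,0,0,8.5,0,0,0],[6,0,0,9.4,0,0,0],[6,0,0,9.4,0,0,0],[2,0,0,9.4,0,0,0],[2,0,0,9.4,0,0,0],[2,0,0,9.4,0,0,0],[2,0,0,9.4,0,0,0],[2,0,0,9.4,0,0,0],[2,0,0,9.4,0,0,0]]]' 30
python3 -m creep '[[[2,0,0,-1,0,0,0],[2,0,0,-2.5,0,0,0],[2,0,0,-4.5,0,0,0],[2,0,0,-6,0,0,0],[2,0,0,-6,0,0,0],[2,0,0,-6,0,0,0]]]'
python3 - <<'E'
from h import *
s=get_state();g=s["eef_pos"][2]+.0188; print(s["force"], shift(.636,-.012,g))
E
```

```text
t: 10.4
eef_pos: [0.43, 0.2356, 0.0568]
ee_rot: [3.141, 0.001, -2.905]
force: [-1.3, 0.1, 3.7]
width: 0.0259
gripper_force: 30.0
t: 11.15
eef_pos: [0.4293, 0.2351, 0.116]
ee_rot: [-3.141, -0.001, -2.905]
force: [0.4, -0.4, -2.3]
width: 0.0262
gripper_force: 30.0
[ 0.42003141 -0.40826638 -2.28722736] [-1.430e+01 -2.886e+01 -1.000e-02]
```

```bash
python3 -m creep '[[[2,-0.5,-1,0,0,0,0],[2,-1.5,-3,0,0,0,0],[2,-2.8,-5.6,0,0,0,0],[2,-4.1,-8.2,0,0,0,0],[2,-5.4,-10.8,0,0,0,0],[2,-6.7,-13.4,0,0,0,0],[2,-8,-16,0,0,0,0],[2,-9.3,-18.7,0,0,0,0],[2,-10.6,-21.3,0,0,0,0],[2,-11.9,-23.9,0,0,0,0],[2,-13,-26.2,0,0,0,0],[2,-13.9,-28,0,0,0,0],[2,-14.3,-28.8,0,0,0,0],[2,-14.3,-28.9,0,0,0,0],[2,-14.3,-28.9,1.5,0,0,0],[2,-14.3,-28.9,2.8,0,0,0],[2,-14.3,-28.9,3.3,0,0,0],[2,-14.3,-28.9,3.3,0,0,0],[2,-14.3,-28.9,3.3,0,0,0]]]'
python3 - <<'E'
from h import *
cv2.imwrite("pics/a5.png",cv2.resize(grab_frame("scene")[130:280,310:490],(720,600)))
s=get_state(); print(s["eef_pos"],s["force"], shift(.6356,-.012,.0958))
E
```

```text
t: 13.52
eef_pos: [0.6368, -0.0118, 0.0839]
ee_rot: [-3.141, 0.001, -2.904]
force: [0.1, -0.4, -2.2]
width: 0.0261
gripper_force: 30.0
[ 0.63688882 -0.01183921  0.08399657] [ 0.10520689 -0.45394724 -1.03629713] [0.13 0.01 0.7 ]
```

View pics/a5.png

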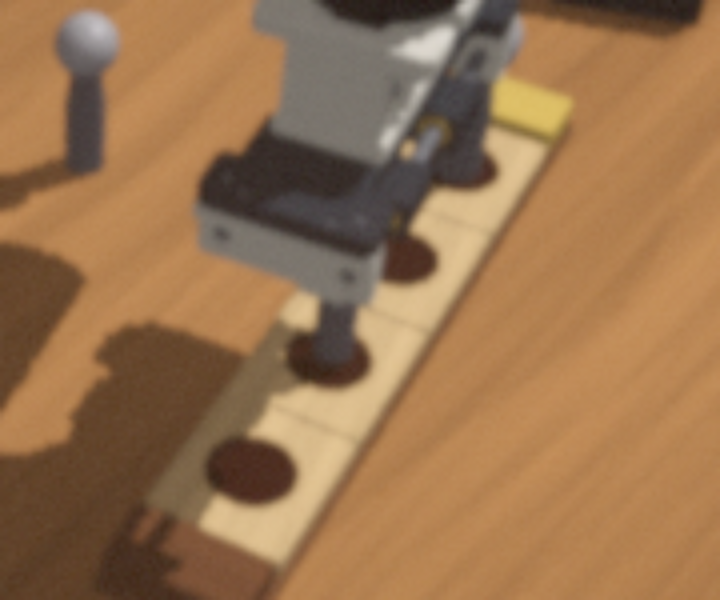

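The foot at about (333,350) hangs above the seat_2 mark at (328,358), 7 mm up. Lower, release, and go above punch_35.

```bash
python3 -m creep '[[[2,0.1,0,0.3,0,0,0],[2,0.1,0,0.5,0,0,0],[2,0.1,0,0.6,0,0,0],[2,0.1,0,0.7,0,0,0],[2,0.1,0,0.7,0,0,0]]]'
python3 -m creep '[[[4.6,0,0,0,0,0,0],[4.6,0,0,0,0,0,0],[4.6,0,0,0,0,0,0],[4.6,0,0,-1,0,0,0],[4.6,0,0,-4,0,0,0],[4.6,0,0,-8,0,0,0],[6.2,2,1,-9,0,0,0],[6.2,6,3.2,-9,0,0,0],[6.2,11,5.9,-9,0,0,0],[6.2,15,8,-9,0,0,0],[6.2,17.7,9.5,-8,0,0,0],[6.2,18.5,10,-7,0,0,0],[6.2,18.5,10,-7,0,0,0],[6.2,18.5,10,-7,0,0,0]]]'
python3 - <<'E'
from h import *
cv2.imwrite("pics/a6.png",cv2.resize(grab_frame("scene")[110:280,270:480],(720,583)))
s=get_state(); print(s["eef_pos"],s["force"], shift(.432,.042,.083))
E
```

```text
t: 14.2
eef_pos: [0.6359, -0.0122, 0.0769]
ee_rot: [-3.141, 0.001, -2.905]
force: [-0.1, 0.1, 0.4]
width: 0.0262
gripper_force: 30.0
t: 15.95
eef_pos: [0.4335, 0.0417, 0.1469]
ee_rot: [-3.141, 0.001, -2.905]
force: [0.6, 0.6, -0.4]
width: 0.062
gripper_force: 0.0
[0.43339693 0.04165232 0.14683319] [ 0.43917141  0.01418076 -0.14603421] [0.13 0.07 8.26]
```

View pics/a6.png

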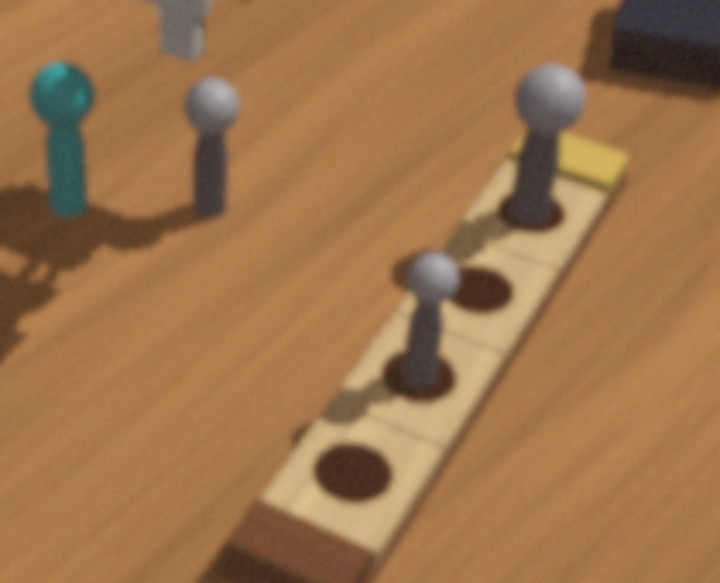

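punch_28 stands on seat_2's mark (420,380) and punch_42 is still good. Now grip punch_35.

```bash
python3 -m creep '[[[6.2,0.1,0,3,0,0,0],[6.2,0.1,0,6,0,0,0],[6.2,0.1,0,7.5,0,0,0],[6.2,0.1,0,8.3,0,0,0],[6.2,0.1,0,8.3,0,0,0],[2.8,0.1,0,8.3,0,0,0],[2.8,0.1,0,8.3,0,0,0],[2.8,0.1,0,8.3,0,0,0],[2.8,0.1,0,8.3,0,0,0],[2.8,0.1,0,8.3,0,0,0],[2.8,0.1,0,8.3,0,0,0]]]' 35
python3 -m creep '[[[2.8,0,0,-1,0,0,0],[2.8,0,0,-2.5,0,0,0],[2.8,0,0,-4.5,0,0,0],[2.8,0,0,-6,0,0,0],[2.8,0,0,-6,0,0,0],[2.8,0,0,-6,0,0,0]]]'
python3 - <<'E'
from h import *
s=get_state();g=s["eef_pos"][2]+.0188; print(s["force"], shift(.6204,.0714,g))
E
```

```text
t: 17.38
eef_pos: [0.4317, 0.0416, 0.0639]
ee_rot: [3.141, 0.001, -2.905]
force: [-1.8, 1.3, 5.1]
width: 0.0334
gripper_force: 35.0
t: 18.12
eef_pos: [0.4306, 0.0411, 0.1229]
ee_rot: [3.142, -0.001, -2.905]
force: [-0.3, 0.3, -2.8]
width: 0.0333
gripper_force: 35.0
[-0.30319951  0.27246507 -2.81216504] [-19.16  -1.5   -0.02]
```

```bash
python3 -m creep '[[[2.8,-0.8,0,0,0,0,0],[2.8,-2.5,-0.2,0,0,0,0],[2.8,-5,-0.4,0,0,0,0],[2.8,-7.5,-0.6,0,0,0,0],[2.8,-10,-0.8,0,0,0,0],[2.8,-12.5,-1,0,0,0,0],[2.8,-15,-1.2,0,0,0,0],[2.8,-17.2,-1.4,0,0,0,0],[2.8,-18.6,-1.5,0,0,0,0],[2.8,-19.1,-1.5,0,0,0,0],[2.8,-19.1,-1.5,0,0,0,0],[2.8,-19.1,-1.5,1.5,0,0,0],[2.8,-19.1,-1.5,2.8,0,0,0],[2.8,-19.1,-1.5,3.3,0,0,0],[2.8,-19.1,-1.5,3.3,0,0,0],[2.8,-19.1,-1.5,3.3,0,0,0]]]'
python3 - <<'E'
from h import *
s=get_state(); print(s["eef_pos"],s["force"], shift(.6204,.0714,.1027))
E
```

```text
t: 20.12
eef_pos: [0.6208, 0.0717, 0.0909]
ee_rot: [-3.142, 0.001, -2.905]
force: [0.7, 0.8, -2.8]
width: 0.0331
gripper_force: 35.0
[0.6208224  0.07165436 0.09091034] [ 0.73321915  0.77863757 -2.83405211] [ 0.05 -0.01  0.7 ]
```

```bash
python3 -m creep '[[[2.8,0,0,0.3,0,0,0],[2.8,0,0,0.5,0,0,0],[2.8,0,0,0.6,0,0,0],[2.8,0,0,0.7,0,0,0],[2.8,0,0,0.7,0,0,0]]]'
python3 -m creep '[[[5,0,0,0,0,0,0],[5,0,0,0,0,0,0],[5,0,0,0,0,0,0],[5,0,0,-1,0,0,0],[5,0,0,-4,0,0,0],[5,0,0,-8,0,0,0],[5,2,-1.9,-9,0,0,0],[5,5.5,-5.2,-9,0,0,0],[5,9.5,-8.9,-9,0,0,0],[5,13.5,-12.7,-9,0,0,0],[5,17.5,-16.5,-9,0,0,0],[5,21,-19.8,-8,0,0,0],[5,23.5,-22.1,-7,0,0,0],[5,24.2,-22.8,-6,0,0,0],[5,24.2,-22.8,-6,0,0,0],[5,24.2,-22.8,-6,0,0,0]]]'
python3 - <<'E'
from h import *
cv2.imwrite("pics/a7.png",cv2.resize(grab_frame("scene")[110:280,225:465],(800,567)))
s=get_state(); print(s["eef_pos"],s["force"], shift(.4383,-.2066,.0695))
E
```

```text
t: 20.75
eef_pos: [0.6208, 0.0717, 0.084]
ee_rot: [-3.142, 0.001, -2.905]
force: [0.6, 1.4, -0.7]
width: 0.0332
gripper_force: 35.0
t: 22.75
eef_pos: [0.4394, -0.2064, 0.1439]
ee_rot: [-3.141, 0.0, -2.904]
force: [-0.8, -0.2, 0.8]
width: 0.0501
gripper_force: 0.0
[ 0.4395461  -0.20630774  0.1439259 ] [ 1.27582096 -0.47541323  0.39920192] [0.13 0.   9.32]
```

View pics/a7.png

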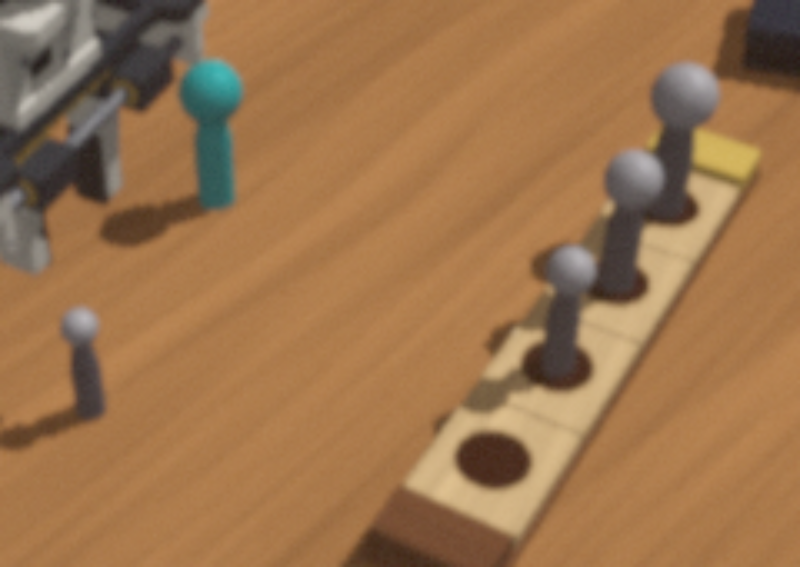

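Three punches stand upright on their marks, and the gripper is above punch_22 (80,325). The decoy is untouched.

```bash
python3 -m creep '[[[5,0.1,0,3,0,0,0],[5,0.1,0,6,0,0,0],[5,0.1,0,8.5,0,0,0],[5,0.1,0,9.3,0,0,0],[5,0.1,0,9.3,0,0,0],[1.6,0.1,0,9.3,0,0,0],[1.6,0.1,0,9.3,0,0,0],[1.6,0.1,0,9.3,0,0,0],[1.6,0.1,0,9.3,0,0,0],[1.6,0.1,0,9.3,0,0,0],[1.6,0.1,0,9.3,0,0,0]]]' 25
python3 -m creep '[[[1.6,0,0,-1,0,0,0],[1.6,0,0,-2.5,0,0,0],[1.6,0,0,-4.5,0,0,0],[1.6,0,0,-6,0,0,0],[1.6,0,0,-6,0,0,0],[1.6,0,0,-6,0,0,0]]]'
python3 - <<'E'
from h import *
s=get_state();g=s["eef_pos"][2]+.0188; print(s["force"], shift(.6506,-.0954,g))
E
```

```text
t: 24.18
eef_pos: [0.4382, -0.2071, 0.0509]
ee_rot: [-3.141, 0.001, -2.905]
force: [-1.0, 0.1, 5.7]
width: 0.0204
gripper_force: 25.0
t: 24.92
eef_pos: [0.4372, -0.2069, 0.11]
ee_rot: [3.141, -0.001, -2.905]
force: [0.7, 0.4, -1.8]
width: 0.0204
gripper_force: 25.0
[ 0.74012989  0.37620367 -1.83164937] [-2.336e+01  5.840e+00 -1.000e-02]
```

```bash
python3 -m creep '[[[1.6,-0.8,0.2,0,0,0,0],[1.6,-2.5,0.6,0,0,0,0],[1.6,-5,1.2,0,0,0,0],[1.6,-7.5,1.9,0,0,0,0],[1.6,-10,2.5,0,0,0,0],[1.6,-12.5,3.1,0,0,0,0],[1.6,-15,3.8,0,0,0,0],[1.6,-17.5,4.4,0,0,0,0],[1.6,-20,5,0,0,0,0],[1.6,-22,5.5,0,0,0,0],[1.6,-23,5.8,0,0,0,0],[1.6,-23.3,5.8,0,0,0,0],[1.6,-23.3,5.8,0,0,0,0],[1.6,-23.3,5.8,1.5,0,0,0],[1.6,-23.3,5.8,2.8,0,0,0],[1.6,-23.3,5.8,3.3,0,0,0],[1.6,-23.3,5.8,3.3,0,0,0],[1.6,-23.3,5.8,3.3,0,0,0]]]'
python3 - <<'E'
from h import *
s=get_state(); print(s["eef_pos"],s["force"], shift(.6506,-.0954,.0897))
E
```

```text
t: 27.18
eef_pos: [0.651, -0.0961, 0.0779]
ee_rot: [-3.141, 0.0, -2.905]
force: [0.4, -0.1, -1.3]
width: 0.0199
gripper_force: 25.0
[ 0.65095206 -0.09607789  0.07788364] [ 0.39435766 -0.13217615 -1.25558763] [0.02 0.07 0.7 ]
```

```bash
python3 -m creep '[[[1.6,0,0.1,0.3,0,0,0],[1.6,0,0.1,0.5,0,0,0],[1.6,0,0.1,0.6,0,0,0],[1.6,0,0.1,0.7,0,0,0],[1.6,0,0.1,0.7,0,0,0]]]'
python3 -m creep '[[[4,0,0,0,0,0,0],[4,0,0,0,0,0,0],[4,0,0,0,0,0,0],[4,0,0,-1,0,0,0],[4,0,0,-4,0,0,0],[4,0,0,-9,0,0,0],[4,1,-1,-13,0,0,0],[4,5,-5,-14,0,0,0],[4,9,-9,-14,0,0,0],[4,13,-13,-14,0,0,0],[4,17,-17,-14,0,0,0],[4,21,-21,-14,0,0,0],[4,24,-25,-14,0,0,0],[4,24,-29,-14,0,0,0],[4,24,-29,-14,0,0,0],[4,24,-29,-14,0,0,0]]]'
python3 - <<'E'
from h import *
t,s=grab_frame("top"),grab_frame("scene")
cv2.imwrite("pics/a8t.png",cv2.resize(t[110:240,170:370],(800,520),interpolation=2)); cv2.imwrite("pics/a8s.png",cv2.resize(s[110:290,225:465],(800,600),interpolation=2))
E
```

```text
t: 27.8
eef_pos: [0.6509, -0.0951, 0.0711]
ee_rot: [-3.141, 0.001, -2.905]
force: [-0.7, 0.5, 1.8]
width: 0.0204
gripper_force: 25.0
t: 29.8
eef_pos: [0.4849, -0.4332, 0.2107]
ee_rot: [3.141, -0.0, -2.905]
force: [-0.9, -1.0, -0.5]
width: 0.0397
gripper_force: 0.0
```

View pics/a8s.png

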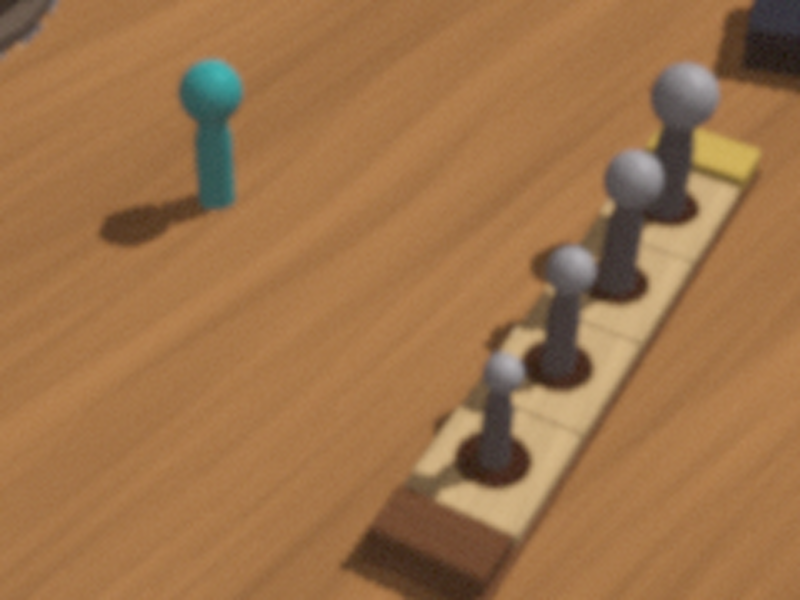

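View pics/a8t.png

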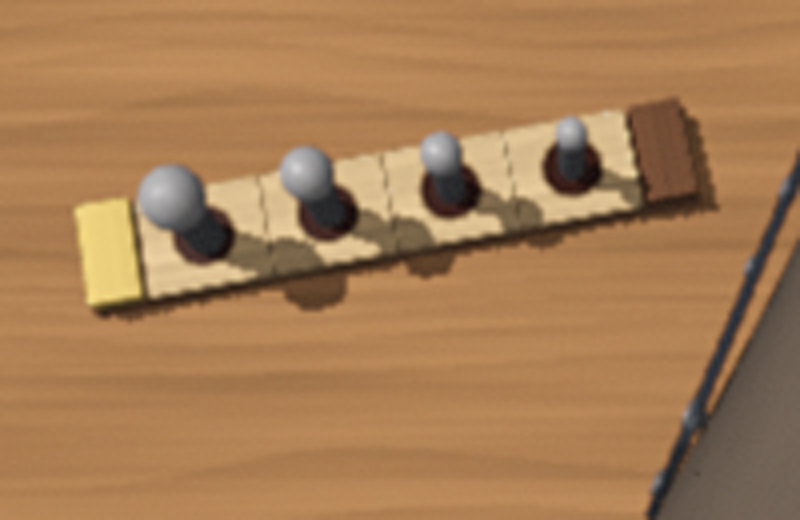

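Both views show all four punches upright and centred on their marks, from largest at the brass block to smallest at the dark wood end. The decoy is untouched.

```bash
python3 -c "
from station import *
print(job_done())"
```

```text
the job is handed in; nothing more can be done
None
```

The job is handed in: in the last pictures all four punches stand upright on the middle of their seat marks, largest at the brass block down to smallest at the other end, and I never touched the dish or the turquoise look-alike.

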